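# Snap the ice scraper into its broom clips

### The job

Put the ice scraper away: take it out of the tray, set its bare round shaft across the two sprung broom clips on the wooden rail, and press it down until both clips have snapped round it and the shaft is fully home on the back of each clip. Press firmly but with care, because leaning on a clip after the shaft is home cracks its back, and leave the other things in the tray as they are.

Things in the scene. Friction and masses are not known exactly. Their poses are not given: they have to be found in the camera images.
- scraper: Blue ice scraper, 302 mm long, 0.2 kg, lying flat in the tray, shaft level, axis 17 mm above the tray floor. Origin on the shaft axis, mid bare shaft, near the centre of mass; x along the shaft to the head, z up. Bare round shaft 26 mm diameter, x = -75 to 75 mm; 34 mm rubber grip x = -127 to -75; 31 mm collar x = 75 to 107; then the sloping head, 100 mm wide, its edge 17 mm below the axis.
- rail: Wooden batten screwed flat to the bench, 260 x 56 x 18 mm high. Origin under its centre, on the bench; x along its length, z up. Over it, on two threaded studs, stands a flat metal bar with two like sprung steel broom clips, mouths up, at x = -45 and +45 mm. The bar's height is set by nuts and differs each time: its underside is 6 to 18 mm above the batten, and no reading gives it: feel for it.
- under_clip_a (a point): Point on the batten's top under one clip (rail x = -45 mm, z = 18). Above the bar's underside are: clip back 10 mm (rubber-faced, 18 x 16 mm), lips 31 mm, flared mouth ends 38 mm, out to y = 22 mm either side. A 26 mm shaft first rests on the lips with its axis 35 mm above the bar's underside, is past its widest at 28, and is home, bearing on the clip back, at 23 mm.
- under_clip_b (a point): Point on the batten's top under the other clip (rail x = +45 mm). A clip takes 4 to 8 N of push to spread. Then its arms grip by friction and do not draw the shaft in: it must be pushed down until it bears on the back. The back cracks if the shaft bears on it with more than 25 N. The shaft lies along the rail, head either way, with its bare part in both clips (18 mm long).
- tray: Black plastic pull-out tray on the bench, fixed, 520 x 520 mm, 25 mm high, walls and floor 5 mm thick. Origin under its centre; z up.
- bike_light: Chrome bike light lying in the tray, 78 mm long, 36 mm wide, 38 mm high. Origin under its centre. Leave alone.
- key_bowl: Grey ceramic key bowl, 110 mm across, 42 mm high, in the tray. Origin under its centre. Leave alone.
- dog_bowl: Stainless dog bowl, 160 mm across its skirted foot, 55 mm high, in the tray. Origin under its centre. Leave alone.
- spring_clip: Red plastic spring clip, 64 mm long, 20 mm wide, 20 mm high, in the tray. Origin under its centre. Leave alone.

How it is judged (in metres and radians):
On the way, in this order (a step that is already met when the one before it is completed fails the run):
1. the scraper is lifted clear of the tray (z of scraper in the frame of tray above 0.06 m), for 0.1 s.
2. the shaft lies along the rail and is pressed home on the backs of both clips (contact force between scraper and clip_back_a_c0 above 0.3 N and contact force between scraper and clip_back_b_c0 above 0.3 N and angle between the x axis of scraper and the x axis of rail, either way round below 0.06 rad and y of scraper in the frame of rail between -0.004 and 0.004 m and x of scraper in the frame of rail between -0.021 and 0.021 m), for 0.1 s.
At the end, for the whole second after the job is handed in: The scraper lies still and released in both clips: its bare shaft is home, bearing on the back of each clip (over 0.3 N), within 4 mm of the rail's centre line and 0.06 rad of its direction, and the middle of the scraper is within 21 mm of the middle of the rail, either way round (all of step 2 and linear speed of scraper below 0.02 m/s); the robot touches nothing.
It fails at once if the shaft is pressed on the back of a clip with more than 25 N (contact force between scraper and clip_back_a_c0 above 25 N or contact force between scraper and clip_back_b_c0 above 25 N).
It fails at once if another thing in the tray is moved by more than 30 mm (distance of any of bike_light, key_bowl, dog_bowl, spring_clip from where it was at the start of the episode above 0.03 m).
It also fails if it takes over 42 s, if anything falls off the work surface, if the arm or the gripper's body presses on something with over 40 N, if the wrist force passes 120 N, or if a joint passes its speed limit or range.

### The arm

A 7-joint arm with a two-finger parallel gripper is mounted at the origin on the work surface. World frame = base frame: x ahead of the robot, y to its left, z up, the work surface at z = 0. Lengths are in mm, angles in rad, forces in N, time in s.
With the tool pointing down it reaches from about 425 to 875 mm from the base axis. Payload 9.9 kg.
Tool frame: the origin (TCP) lies at the very end of the fingers, on their centre line; the grasp point (between the pads) lies 19 mm behind it (grasp_offset is the distance from the TCP to the grasp point, in mm); z points along the fingers, y is the direction in which the jaws open and shut (so a half turn about z gives the same grasp; the last joint's range is limited). The gripper opens to 85 mm and grips with 20 to 120 N. Pads are 22 mm wide; open, the fingers measure 114 mm over their backs; the gripper's body (76 mm by 85 mm) begins 54 mm behind the grasp point. The pads swing forward as they close: fully open they stand 13 mm farther back than shut.
Start: joints at [1.193, 0.576, 0.025, 1.437, -0.015, 1.129, -0.057], TCP at [195.479, -646.078, 231.289] pointing down, gripper open.
Joint ranges: [-2.76, 2.76], [-0.34, 2.15], [-1.52, 1.57], [0.19, 2.46], [-1.09, 4.23], [0.17, 1.99], [-2.82, 2.82]. Speed limits (rad/s): [2.22, 2.22, 3.01, 3.01, 3.14, 3.14, 3.14].

### API

Orientations are given as a unit quaternion [w, x, y, z].
In Python, from rig import * gives the robot as it stands.
- The arm moves only by the tool send_rows, never from a script. Its argument "deltas" is a list of rows, each a list of 6 numbers: the shift along the world's x, y, z in cm, then the turn, a rotation vector about the world's x, y, z in degrees. In form: [[x, y, z, wx, wy, wz], ...]. A call has 1 to 20 rows; each row shifts and turns the commanded pose from where the row before left it; what a row does not reach is not made up. A row lasts 1/12 s, in which the tool goes at most 41.7 mm and 7.16 degrees, less where a joint would pass 70% of its speed; a pose out of reach is approached as far as the arm can. A call with a gripper value outside its range is refused whole. "gripper" is the closure, from 0 (fully open) to 1 (shut), set as the call begins (left out, the last holds). The fingers move at their own pace and stop on an object; "force" is the grip in N (left out, the last holds). Time passes only in rows, so rows that do not move let the fingers close. It gives the time, the measured TCP pose, the force and the opening at its end, in the units of the state.
- sense(): the state, without advancing time (a new reading comes with each control period).
- snapshot(name): name is "scene" or "top" or "wrist"; returns the picture (384x512x3 uint8, red, green, blue); there is no depth.
- get_calibration(name): a dict with "K" (3x3 intrinsics, pixels), "eye" and "attitude" of the camera in the world; the wrist camera has in their place "mount" (4x4, takes a point from camera to tool coordinates, whose origin is the TCP and whose axes are the flange's). Camera axes: x right, y down, z forward; pixel columns grow to the right and rows downward; lengths in mm; the calibration is good to about 2 mm. The wrist camera is an equidistant fisheye: a pixel r from the principal point sees the ray r / f radians off the axis. A picture is of the moment at which its call begins: read the wrist's pose just before it. get_calibration takes no time and is no camera call.
- sign_off(): hands the job in, once; it reports no verdict.
The state is a dict: "time_s": time; "joint_positions": joint angles; "dq": joint speeds; "joint_torque": joint torques, N m; "tcp_pos": TCP position; "ee_rot": TCP orientation; "ft_force": force on the tool from outside, world axes, zero at the start; "wrist_torque": the same for the moment, N m; "width": finger opening in mm.
Only numpy, scipy, OpenCV 4.12 (cv2) and the standard library are available. Lean on these libraries where they do the work, as an engineer would, in place of code of your own. Each camera call takes 0.05 s, during which the arm holds its last target.

## Working session

There is one attempt and no reset: what is moved stays moved. The work goes in short steps, Python scripts to look and compute and a tool call to move; the robot and the scene stay as the last step left them, time stands still between calls to the robot, and variables do not carry over. Pictures are saved under pics/ and viewed, and the job is handed in when it is done.

Besides the shell and the picture viewer there is one more tool, called by a JSON object that holds its "method" and its "body". send_rows: Moves the arm, as the interface text tells. Its arguments: {"type":"object","properties":{"deltas":{"type":"array","items":{"type":"array","items":{"type":"number"}}},"gripper":{"type":"number"},"force":{"type":"number"}},"required":["deltas"]}

```bash
ls; mkdir -p pics; python3 - <<'E'
from rig import *
import cv2,numpy as np
s=sense()
for k,v in s.items(): print(k,v)
for n in ["scene","top","wrist"]:
    im=snapshot(n); cv2.imwrite(f"pics/{n}0.png",im[:,:,::-1]); c=get_calibration(n); print(n,c)
E
```

```text
pics
time_s 0.0
joint_positions [ 1.19322443  0.57655099  0.02484447  1.43789481 -0.01499949  1.12899859
 -0.05651472]
dq [-0.00052501  0.00045462 -0.00345046  0.00063134 -0.00080509 -0.00012603
  0.00145889]
joint_torque [-1.36940838e-03 -7.65759516e+01  2.25026920e+00 -2.85964340e+01
  1.53307820e-02  1.28864261e-02  7.19273976e-05]
tcp_pos [ 195.33215018 -645.65257395  230.43463501]
ee_rot [-8.16969265e-04  9.89229873e-01  1.46367902e-01 -1.65512923e-04]
ft_force [ 0.34617068 -0.41438795  0.53598588]
wrist_torque [ 0.02095329 -0.0317303  -0.0150937 ]
width 85.26475235464424
scene {'K': array([[382.07060323,   0.        , 249.47497997],
       [  0.        , 382.07060323, 187.6502338 ],
       [  0.        ,   0.        ,   1.        ]]), 'eye': array([1320.47745859,   19.21831595,  685.5767557 ]), 'attitude': array([-0.27242861,  0.63810499,  0.65616671, -0.29673209])}
top {'K': array([[402.34806705,   0.        , 251.05637848],
       [  0.        , 402.34806705, 196.05373698],
       [  0.        ,   0.        ,   1.        ]]), 'eye': array([ 556.66942419,    8.4081824 , 1177.24891056]), 'attitude': array([ 0.01479765, -0.70562151,  0.70754476, -0.03549267])}
wrist {'K': array([[297.31863964,   0.        , 259.31025353],
       [  0.        , 297.31863964, 189.86587229],
       [  0.        ,   0.        ,   1.        ]]), 'mount': array([[ 7.01564324e-04, -9.45435707e-01, -3.25807966e-01,
         8.43423224e+01],
       [ 9.99999677e-01,  7.91384866e-04, -1.43150009e-04,
        -4.39371016e-01],
       [ 3.93178624e-04, -3.25807760e-01,  9.45435957e-01,
        -1.43284984e+02],
       [ 0.00000000e+00,  0.00000000e+00,  0.00000000e+00,
         1.00000000e+00]])}
```

View pics/scene0.png

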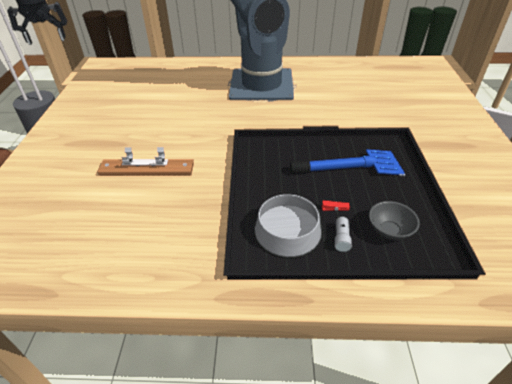

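View pics/top0.png

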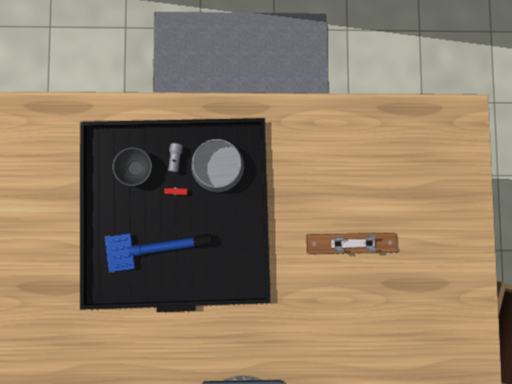

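View pics/wrist0.png

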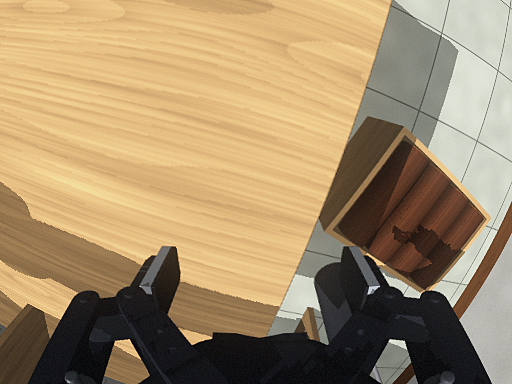

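The pictures show the scraper in the tray with its shaft at about (165,245) in top and its head to the left (+y), and the rail at about (352,243) in top. Nothing stands close to the shaft. Next, a coarse measurement.

```bash
cat > h.py <<'E'
import numpy as np,cv2
from scipy.spatial.transform import Rotation as R
from rig import *
def rot(q): return R.from_quat([q[1],q[2],q[3],q[0]]).as_matrix()
def cam(n,s=None):
    c=get_calibration(n);K=c["K"]
    if n=="wrist":
        T=np.eye(4);T[:3,:3]=rot(s["ee_rot"]);T[:3,3]=s["tcp_pos"];M=T@c["mount"]
        return K,M[:3,3],M[:3,:3],True
    return K,np.array(c["eye"]),rot(c["attitude"]),False
def ray(C,px):
    K,e,A,f=C
    x=(px[0]-K[0,2])/K[0,0];y=(px[1]-K[1,2])/K[1,1]
    if f:
        r=np.hypot(x,y);d=np.array([np.sin(r)*x/r,np.sin(r)*y/r,np.cos(r)]) if r>1e-9 else np.array([0,0,1.])
    else: d=np.array([x,y,1.]);d/=np.linalg.norm(d)
    return e,A@d
def onz(C,px,z):
    e,d=ray(C,px);return e+d*(z-e[2])/d[2]
def proj(C,P):
    K,e,A,f=C;p=A.T@(np.asarray(P,float)-e)
    if f:
        r=np.hypot(p[0],p[1]);th=np.arctan2(r,p[2]);x,y=p[:2]/r*th
    else:x,y=p[:2]/p[2]
    return np.array([K[0,0]*x+K[0,2],K[1,1]*y+K[1,2]])
def tri(rs):
    M=np.zeros((3,3));b=np.zeros(3)
    for e,d in rs:
        P=np.eye(3)-np.outer(d,d);M+=P;b+=P@e
    X=np.linalg.solve(M,b);return X,[np.linalg.norm((np.eye(3)-np.outer(d,d))@(X-e)) for e,d in rs]
E
python3 - <<'E'
from h import *
for n in ["scene","top"]:
    im=cv2.imread(f"pics/{n}0.png");hsv=cv2.cvtColor(im,cv2.COLOR_BGR2HSV)
    C=cam(n);print(n,C[2][:,2],C[2][:,0])
    m=cv2.inRange(hsv,(100,120,60),(130,255,255))
    k,l,st,c=cv2.connectedComponentsWithStats(m)
    i=1+np.argmax(st[1:,4]);print("blue",st[i],c[i])
    cv2.imwrite(f"pics/{n}_blue.png",m)
    m2=cv2.inRange(hsv,(3,110,60),(16,255,190));
    k,l,st,c=cv2.connectedComponentsWithStats(m2)
    for i in range(1,k):
        if st[i,4]>60: print("brown",st[i],c[i])
    for s in [3]:
        o=cv2.resize(im,None,fx=4,fy=4,interpolation=cv2.INTER_CUBIC)
        if n=="top": cv2.imwrite("pics/top_rail.png",o[850:1100,1150:1680]);cv2.imwrite("pics/top_scr.png",o[880:1140,380:920])
        else: cv2.imwrite("pics/sc_rail.png",o[550:750,350:820]);cv2.imwrite("pics/sc_scr.png",o[560:740,1120:1660])
C=cam("top")
for p in [(307,244),(397,243),(193,243),(135,250),(212,240)]: print(p,onz(C,p,18).round(1))
E
```

```text
scene [-0.73620961 -0.04173533 -0.67546544] [-0.03720936  0.99908311 -0.02117529]
blue [ 309  149   96   26 1318] [362.60698027 162.25113809]
brown [490  53  22  10 206] [501.16990291  57.65048544]
brown [ 25  56  23  10 181] [36.01657459 60.02762431]
brown [14 61 11 15 99] [18.85858586 67.85858586]
brown [  0  71  14  22 163] [ 5.37423313 80.68711656]
brown [  0 149  12  18 119] [  3.66386555 155.47058824]
brown [ 97 160  97  16 847] [143.49114522 169.23848878]
top [ 0.07102877 -0.02934222 -0.9970426 ] [-0.00375864 -0.99956802  0.02914878]
blue [ 104  233   90   39 1579] [135.83343889 249.86067131]
brown [ 306  232   91   22 1124] [349.84341637 241.5480427 ]
brown [342 248  28   6 123] [355.04065041 250.29268293]
(307, 244) [ 500.7 -186.2   18. ]
(397, 243) [ 502.2 -448.1   18. ]
(193, 243) [505.2 140.6  18. ]
(135, 250) [486.3 304.5  18. ]
(212, 240) [513.5  86.5  18. ]
```

```bash
cd pics; python3 -c "
import cv2,numpy as np
a=[cv2.resize(cv2.imread(f),(540,260)) if 0 else cv2.imread(f) for f in ['top_rail.png','top_scr.png']]
w=max(x.shape[1] for x in a)
a=[cv2.copyMakeBorder(x,0,0,0,w-x.shape[1],0) for x in a]
cv2.imwrite('m.png',np.vstack(a))"
```

```text
(no output)
```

View pics/m.png

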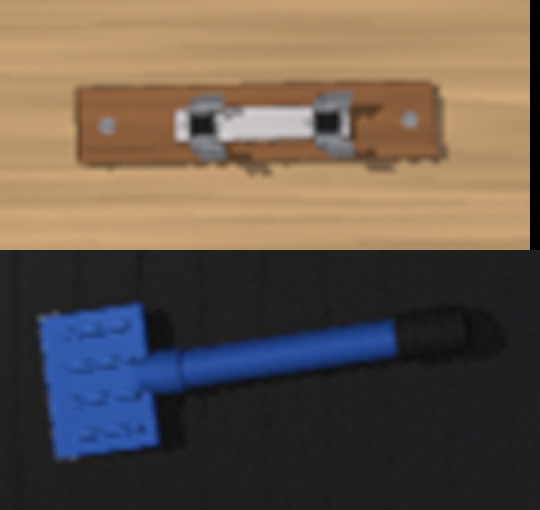

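```bash
python3 - <<'E'
from h import *
C=cam("top")
o=lambda x,y,X,Y:((X+x+.5)/4-.5,(Y+y+.5)/4-.5)
for n,p,z in [("screwL",o(107,126,1150,850),18),("screwR",o(409,120,1150,850),18),("clipL",o(203,124,1150,850),40),("clipR",o(327,121,1150,850),40),
 ("collar",o(183,120,380,880),22),("grip",o(396,88,380,880),22)]:
    print(n,onz(C,p,z).round(1))
E
```

```text
screwL [ 501.7 -206.1   18. ]
screwR [ 504.9 -425.8   18. ]
clipL [ 503.8 -270.3   40. ]
clipR [ 505.4 -358.8   40. ]
collar [487.5 288.4  22. ]
grip [509.3 138.4  22. ]
```

{"method": "send_rows", "body": {"deltas": [[2.57, 2.3, -0.3, 0, 0, 6.2], [2.57, 2.3, -0.3, 0, 0, 6.2], [2.57, 2.3, -0.3, 0, 0, 6.2], [2.57, 2.3, -0.3, 0, 0, 6.2], [2.57, 2.3, -0.3, 0, 0, 6.2], [2.57, 2.3, -0.3, 0, 0, 6.2], [2.57, 2.3, -0.3, 0, 0, 6.2], [2.57, 2.3, -0.3, 0, 0, 6.2], [2.57, 2.3, -0.3, 0, 0, 6.2], [2.57, 2.3, -0.3, 0, 0, 6.2], [2.57, 2.3, -0.3, 0, 0, 6.2], [2.57, 2.3, -0.3, 0, 0, 6.2], [0, 0, 0, 0, 0, 0], [0, 0, 0, 0, 0, 0]]}}

```text
time_s: 1.32
tcp_pos: [505.5, -367.7, 194.8]
ee_rot: [-0.001, 0.698, 0.716, 0.001]
ft_force: [-0.4, -1.2, -0.7]
width: 85.4
```

```bash
cat > snap.py <<'E'
import sys,pickle
from h import *
s=sense();im=snapshot("wrist");n=sys.argv[1]
cv2.imwrite(f"pics/{n}.png",im[:,:,::-1]);pickle.dump(s,open(f"pics/{n}.pkl","wb"))
print(s["time_s"],s["tcp_pos"].round(1),s["ee_rot"].round(4),s["ft_force"].round(2),s["dq"].round(3))
E
python3 snap.py w1
```

```text
1.3167 [ 505.5 -367.7  194.8] [-5.000e-04  6.980e-01  7.161e-01  6.000e-04] [-0.43 -1.25 -0.73] [ 0.039 -0.008  0.059  0.007  0.006  0.005 -0.009]
```

View pics/w1.png

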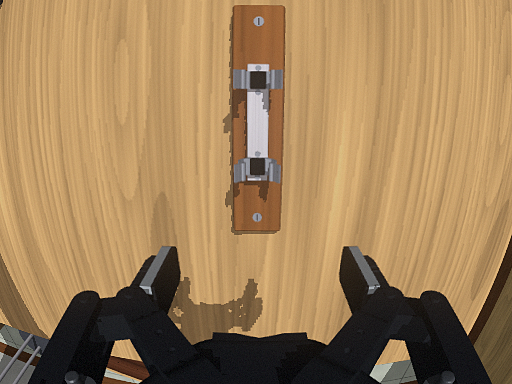

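The wrist picture shows the rail with screws at about (258,21) and (257,217), and the black clip backs at (258,80) and (257,166). I'll take a second view for height.

{"method": "send_rows", "body": {"deltas": [[0, 2.7, 0, 0, 0, 0], [0, 2.7, 0, 0, 0, 0], [0, 2.6, 0, 0, 0, 0], [0, 0, 0, 0, 0, 0], [0, 0, 0, 0, 0, 0], [0, 0, 0, 0, 0, 0]]}}

```text
time_s: 1.87
tcp_pos: [503.0, -291.9, 195.4]
ee_rot: [0.0, 0.7, 0.714, -0.001]
ft_force: [0.9, 0.4, 0.1]
width: 85.3
```

```bash
python3 snap.py w2
python3 - <<'E'
from h import *
for n,(a,b,c,d) in {"w1":(0,240,200,320),"w2":(60,330,200,320)}.items():
    im=cv2.imread(f"pics/{n}.png")[a:b,c:d]
    cv2.imwrite(f"pics/{n}z.png",cv2.rotate(cv2.resize(im,None,fx=3,fy=3,interpolation=cv2.INTER_CUBIC)[:,:],cv2.ROTATE_90_CLOCKWISE))
E
```

```text
1.8667 [ 503.  -291.9  195.4] [ 3.000e-04  7.004e-01  7.137e-01 -6.000e-04] [0.88 0.41 0.11] [ 0.009  0.008  0.006 -0.008  0.001  0.001  0.002]
```

View pics/w2.png

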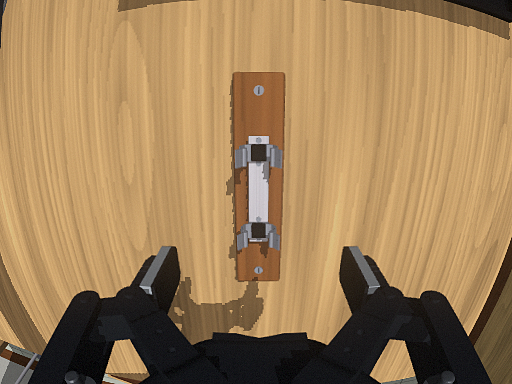

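View pics/w2z.png

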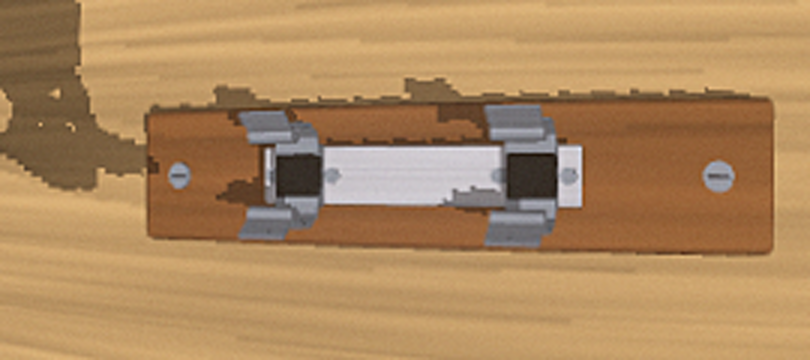

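View pics/w1z.png

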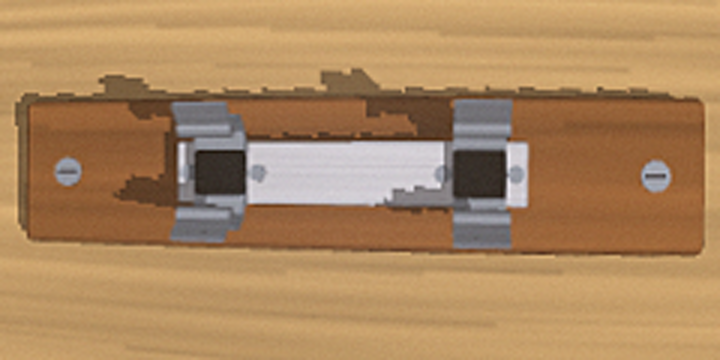

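```bash
cat > railm.py <<'E'
from h import *
import pickle
P={}
for n,r0 in (("w1",0),("w2",60)):
    s=pickle.load(open(f"pics/{n}.pkl","rb"));C=cam("wrist",s);im=cv2.imread(f"pics/{n}.png")
    hsv=cv2.cvtColor(im,cv2.COLOR_BGR2HSV)
    rail=cv2.inRange(hsv,(3,110,60),(14,255,180));
    roi=np.zeros(rail.shape,np.uint8)
    k,l,st,c=cv2.connectedComponentsWithStats(rail)
    cand=[i for i in range(1,k) if st[i,4]>1500 and 200<c[i][0]<320];print(st[cand],c[cand])
    i=max(cand,key=lambda i:st[i,4]);pts=np.argwhere(l==i)[:,::-1].astype(np.float32)
    hull=cv2.convexHull(pts)
    cv2.fillPoly(roi,[hull.astype(int)],255)
    blk=cv2.inRange(im,(0,0,0),(60,60,60))&roi
    k,l,st,c=cv2.connectedComponentsWithStats(blk)
    b=[(tuple(c[i]),st[i]) for i in range(1,k) if st[i,4]>100];print(n,b)
    gray=cv2.inRange(hsv,(0,0,90),(179,70,255))&roi
    k,l,st,c=cv2.connectedComponentsWithStats(gray)
    g=[(tuple(c[i].round(1)),st[i,4]) for i in range(1,k) if st[i,4]>20];print(g)
    # batten edges
    ap=cv2.approxPolyDP(hull,4,True)[:,0];print("corners",ap.tolist(),[onz(C,p,18)[:2].round(1).tolist() for p in ap])
    P[n]=(C,sorted([x[0] for x in b],key=lambda p:p[1]),[x[0] for x in g])
for i in range(2):
    X,e=tri([ray(P[n][0],P[n][1][i]) for n in ("w1","w2")]);print("clipback",X.round(1),np.round(e,2))
for i in (0,-1):
    f=lambda n:sorted(P[n][2],key=lambda p:p[1])[i]
    X,e=tri([ray(P[n][0],f(n)) for n in ("w1","w2")]);print("screw",f("w1"),f("w2"),X.round(1),np.round(e,2),[onz(P[n][0],f(n),18).round(1) for n in ("w1","w2")])
E
python3 railm.py
```

```text
[[ 230    5   55  227 7629]] [[257.4224669  111.74465854]]
w1 [((np.float64(257.9718875502008), np.float64(79.69477911646587)), array([250,  71,  16,  18, 249], dtype=int32)), ((np.float64(256.7717842323651), np.float64(166.08298755186723)), array([250, 158,  15,  17, 241], dtype=int32))]
[((np.float64(258.3), np.float64(20.8)), np.int32(76)), ((np.float64(257.1), np.float64(122.5)), np.int32(3026)), ((np.float64(256.8), np.float64(216.8)), np.int32(66))]
corners [[280.0, 5.0], [284.0, 81.0], [279.0, 228.0], [235.0, 230.0], [233.0, 7.0]] [[522.7, -186.4], [529.1, -270.9], [531.2, -440.7], [478.4, -444.9], [473.1, -189.8]]
[[ 231   72   54  163 4332]
 [ 236  156   48  125 2330]] [[254.86934441 124.07617729]
 [264.41759657 237.91845494]]
w2 [((np.float64(258.012), np.float64(152.16)), array([251, 144,  15,  17, 250], dtype=int32))]
[((np.float64(258.4), np.float64(89.9)), np.int32(82)), ((np.float64(256.4), np.float64(167.8)), np.int32(1596)), ((np.float64(242.7), np.float64(227.0)), np.int32(24))]
corners [[282.0, 72.0], [283.0, 149.0], [247.0, 223.0], [236.0, 234.0], [233.0, 73.0]] [[525.0, -186.0], [528.7, -270.0], [489.8, -360.0], [476.4, -375.2], [473.3, -188.0]]
clipback [ 501.6 -271.1   32.7] [0.18 0.18]Traceback (most recent call last):
  File "railm.py", line 24, in <module>
    X,e=tri([ray(P[n][0],P[n][1][i]) for n in ("w1","w2")]);print("clipback",X.round(1),np.round(e,2))
                         ~~~~~~~^^^
IndexError: list index out of range
```

```bash
sed -i 's/i=max(cand,key=lambda i:st\[i,4\]);pts=np.argwhere(l==i)/pts=np.argwhere(np.isin(l,cand))/' railm.py; python3 railm.py | tail -6
```

```text
[((np.float64(258.4), np.float64(89.9)), np.int32(82)), ((np.float64(257.9), np.float64(190.0)), np.int32(2689)), ((np.float64(258.1), np.float64(269.5)), np.int32(52))]
corners [[282.0, 72.0], [277.0, 280.0], [238.0, 280.0], [233.0, 73.0]] [[525.0, -186.0], [529.5, -443.4], [477.9, -444.5], [473.3, -188.0]]
clipback [ 501.6 -271.1   32.7] [0.18 0.18]
clipback [ 502.9 -361.1   34.1] [0.09 0.09]
screw (np.float64(258.3), np.float64(20.8)) (np.float64(258.4), np.float64(89.9)) [ 500.4 -206.1   20.1] [0.09 0.09] [array([ 500.3, -205.6,   18. ]), array([ 500.5, -206.1,   18. ])]
screw (np.float64(256.8), np.float64(216.8)) (np.float64(258.1), np.float64(269.5)) [ 504.2 -426.5   18.3] [0.02 0.02] [array([ 504.2, -426.6,   18. ]), array([ 504.2, -426.7,   18. ])]
```

{"method": "send_rows", "body": {"deltas": [[0, 3.9, 0, 0, 0, 0.65], [0, 3.9, 0, 0, 0, 0.65], [0, 3.9, 0, 0, 0, 0.65], [0, 3.9, 0, 0, 0, 0.65], [0, 3.9, 0, 0, 0, 0.65], [0, 3.9, 0, 0, 0, 0.65], [0, 3.9, 0, 0, 0, 0.65], [0, 3.9, 0, 0, 0, 0.65], [0, 3.9, 0, 0, 0, 0.65], [0, 3.9, 0, 0, 0, 0.65], [0, 3.9, 0, 0, 0, 0.65], [0, 0, 0, 0, 0, 0], [0, 0, 0, 0, 0, 0], [0, 0, 0, 0, 0, 0], [0, 0, 0, 0, 0, 0]]}}

```text
time_s: 3.17
tcp_pos: [504.4, 136.6, 195.0]
ee_rot: [0.0, 0.655, 0.756, -0.001]
ft_force: [0.7, -0.4, 0.5]
width: 85.5
```

```bash
python3 snap.py w3
```

```text
3.1667 [504.4 136.6 195. ] [ 2.000e-04  6.549e-01  7.558e-01 -6.000e-04] [ 0.69 -0.42  0.54] [ 0.007 -0.004 -0.004  0.003 -0.002 -0.    -0.005]
```

{"method": "send_rows", "body": {"deltas": [[0, 2.5, 0, 0, 0, 0], [0, 2.5, 0, 0, 0, 0], [0, 2.0, 0, 0, 0, 0], [0, 0, 0, 0, 0, 0], [0, 0, 0, 0, 0, 0], [0, 0, 0, 0, 0, 0]]}}

```text
time_s: 3.72
tcp_pos: [504.2, 207.0, 195.1]
ee_rot: [0.0, 0.654, 0.756, -0.001]
ft_force: [-0.4, -1.0, 0.4]
width: 85.2
```

```bash
python3 snap.py w4
```

```text
3.7167 [504.2 207.  195.1] [ 3.000e-04  6.543e-01  7.562e-01 -5.000e-04] [-0.4  -1.01  0.35] [ 0.007 -0.003  0.004  0.003 -0.001  0.001 -0.001]
```

View pics/w3.png

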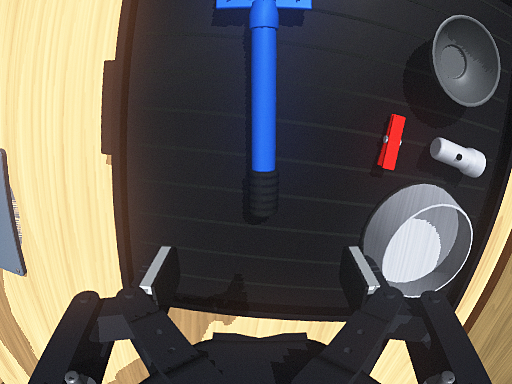

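View pics/w4.png

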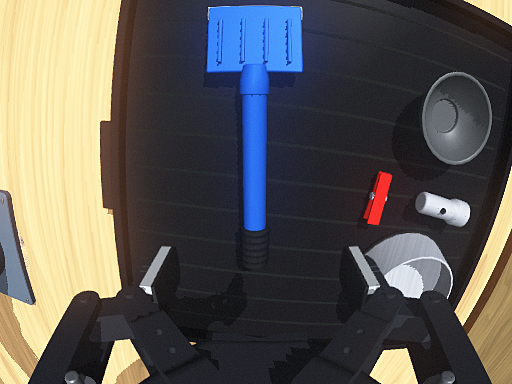

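```bash
cat > scm.py <<'E'
from h import *
import pickle
D={}
for n in ("w3","w4"):
    s=pickle.load(open(f"pics/{n}.pkl","rb"));C=cam("wrist",s);im=cv2.imread(f"pics/{n}.png")
    hsv=cv2.cvtColor(im,cv2.COLOR_BGR2HSV);m=cv2.inRange(hsv,(100,110,50),(130,255,255))
    k,l,st,c=cv2.connectedComponentsWithStats(m);i=1+np.argmax(st[1:,4]);m=l==i
    rows=np.where(m.any(1))[0];W=m.sum(1)
    print(n,[(r,W[r]) for r in range(rows[0],rows[-1]+1) if W[r]<45 and (abs(W[r]-W[r-1])>=1 or r>=rows[-1]-3)])
    b=rows[-1]
    mid={}
    for r in range(rows[0],b+1):
        if W[r]<45:
            x=np.where(m[r])[0];mid[r]=((x[0]+x[-1])/2,x[-1]-x[0]+1)
    D[n]=(C,mid,b)
# collar end row
col={"w3":26,"w4":95}
for n in D:
    C,mid,b=D[n]
    rs=np.array([r for r in mid if col[n]+3<=r<=b-2]);ms=np.array([mid[r][0] for r in rs])
    f=np.polyfit(rs,ms,2)
    D[n]+=(f,)
    print(n,b,[onz(C,(np.polyval(f,r),r),22).round(1) for r in (col[n],b+.5)])
for nm,rr in (("grip",{n:D[n][2]+.5 for n in D}),("collar",{n:col[n] for n in D})):
    X,e=tri([ray(D[n][0],(np.polyval(D[n][3],rr[n]),rr[n])) for n in D]);print(nm,X.round(1),np.round(e,2))
E
python3 scm.py
```

```text
w3 [(27, np.int64(35)), (28, np.int64(34)), (29, np.int64(35)), (30, np.int64(34)), (31, np.int64(32)), (32, np.int64(33)), (35, np.int64(34)), (36, np.int64(35)), (37, np.int64(33)), (39, np.int64(35)), (40, np.int64(34)), (41, np.int64(33)), (42, np.int64(35)), (44, np.int64(33)), (45, np.int64(32)), (46, np.int64(34)), (49, np.int64(32)), (52, np.int64(30)), (53, np.int64(31)), (55, np.int64(30)), (56, np.int64(31)), (57, np.int64(30)), (62, np.int64(31)), (63, np.int64(29)), (65, np.int64(28)), (66, np.int64(30)), (67, np.int64(31)), (68, np.int64(30)), (69, np.int64(29)), (70, np.int64(30)), (71, np.int64(28)), (73, np.int64(29)), (74, np.int64(28)), (76, np.int64(27)), (77, np.int64(26)), (79, np.int64(25)), (80, np.int64(26)), (81, np.int64(25)), (82, np.int64(26)), (119, np.int64(25)), (121, np.int64(26)), (127, np.int64(25)), (168, np.int64(25)), (169, np.int64(23)), (170, np.int64(22)), (171, np.int64(18))]
w4 [(2, np.int64(1)), (3, np.int64(2)), (4, np.int64(1)), (102, np.int64(41)), (103, np.int64(39)), (104, np.int64(35)), (105, np.int64(37)), (106, np.int64(38)), (107, 
[... 302 characters left out ...]
(27)), (125, np.int64(29)), (126, np.int64(28)), (127, np.int64(27)), (128, np.int64(28)), (130, np.int64(26)), (131, np.int64(25)), (186, np.int64(24)), (188, np.int64(23)), (189, np.int64(24)), (190, np.int64(23)), (193, np.int64(24)), (194, np.int64(23)), (195, np.int64(24)), (196, np.int64(23)), (197, np.int64(24)), (199, np.int64(23)), (224, np.int64(22)), (225, np.int64(23)), (227, np.int64(22)), (228, np.int64(20)), (229, np.int64(19)), (230, np.int64(14)), (231, np.int64(6))]
w3 171 [array([481.6, 289.8,  22. ]), array([508.4, 134.1,  22. ])]
w4 231 [array([488.5, 286. ,  22. ]), array([510.1, 130.1,  22. ])]
grip [508.4 138.7  38.8] [0.79 0.79]
collar [485.5 286.   40.8] [3.23 3.23]
```

```bash
sed -i 's/(100,110,50)/(100,150,110)/' scm.py; sed -i 's/col={.*/col={"w3":27,"w4":95}/' scm.py; python3 scm.py | cut -c1-1200
python3 - <<'E'
from h import *
for n,(a,b,c) in {"w3":(10,50,264),"w4":(75,115,255)}.items():
    im=cv2.imread(f"pics/{n}.png");print(n,[(r,im[r,c-4:c+5].mean(0).round().astype(int).tolist()[0]) for r in range(a,b,1)])
E
```

```text
w3 [(9, np.int64(38)), (10, np.int64(28)), (13, np.int64(29)), (14, np.int64(30)), (27, np.int64(21)), (28, np.int64(24)), (29, np.int64(25)), (30, np.int64(24)), (42, np.int64(25)), (43, np.int64(24)), (45, np.int64(25)), (59, np.int64(24)), (60, np.int64(25)), (61, np.int64(26)), (62, np.int64(25)), (64, np.int64(26)), (69, np.int64(25)), (83, np.int64(24)), (150, np.int64(23)), (158, np.int64(24)), (160, np.int64(23)), (168, np.int64(23)), (169, np.int64(22)), (170, np.int64(20)), (171, np.int64(15))]
w4 [(73, np.int64(27)), (74, np.int64(28)), (77, np.int64(29)), (94, np.int64(24)), (96, np.int64(25)), (125, np.int64(24)), (146, np.int64(23)), (147, np.int64(24)), (155, np.int64(23)), (157, np.int64(24)), (158, np.int64(23)), (202, np.int64(22)), (227, np.int64(20)), (228, np.int64(20)), (229, np.int64(16)), (230, np.int64(10))]
w3 171 [array([486.9, 289.5,  22. ]), array([509.2, 134.2,  22. ])]
w4 230 [array([487.5, 285.9,  22. ]), array([509.6, 131.4,  22. ])]
grip [508.8 137.4  34. ] [0.18 0.18]
collar [487.5 286.1  37.4] [0.26 0.26]
w3 [(10, 248), (11, 248), (12, 248), (13, 2
[... 159 characters left out ...]
(28, 246), (29, 247), (30, 244), (31, 244), (32, 244), (33, 243), (34, 244), (35, 243), (36, 244), (37, 244), (38, 243), (39, 243), (40, 243), (41, 243), (42, 243), (43, 243), (44, 243), (45, 243), (46, 242), (47, 243), (48, 243), (49, 242)]
w4 [(75, 248), (76, 248), (77, 248), (78, 247), (79, 247), (80, 247), (81, 246), (82, 245), (83, 245), (84, 245), (85, 244), (86, 243), (87, 243), (88, 243), (89, 242), (90, 242), (91, 241), (92, 244), (93, 237), (94, 163), (95, 228), (96, 239), (97, 243), (98, 242), (99, 242), (100, 242), (101, 242), (102, 241), (103, 242), (104, 241), (105, 241), (106, 241), (107, 241), (108, 241), (109, 241), (110, 241), (111, 241), (112, 241), (113, 241), (114, 241)]
```

{"method": "send_rows", "body": {"deltas": [[-0.3, 0.25, -2.5, 0, 0, 0], [-0.3, 0.25, -3, 0, 0, 0], [0, 0, -3, 0, 0, 0], [0, 0, -3, 0, 0, 0], [0, 0, -2.5, 0, 0, 0], [0, 0, 0, 0, 0, 0], [0, 0, 0, 0, 0, 0], [0, 0, 0, 0, 0, 0]]}}

```text
time_s: 4.43
tcp_pos: [498.7, 213.6, 56.5]
ee_rot: [0.0, 0.654, 0.757, 0.001]
ft_force: [-1.0, 1.2, 0.5]
width: 85.4
```

```bash
python3 snap.py w5
```

```text
4.4333 [498.7 213.6  56.5] [3.000e-04 6.540e-01 7.565e-01 5.000e-04] [-0.97  1.18  0.47] [-0.003 -0.017 -0.008 -0.009  0.    -0.005 -0.003]
```

View pics/w5.png

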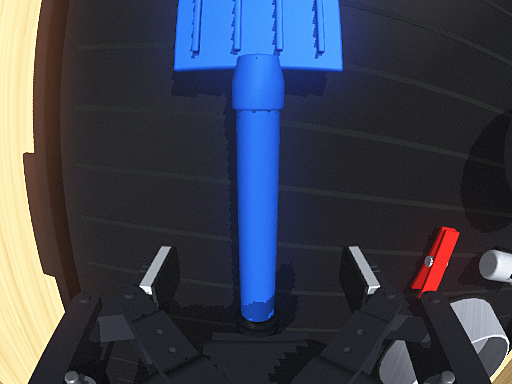

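The shaft, at about column 258, lies centred between the pads (about 170 and 360). I'll descend and grip.

{"method": "send_rows", "body": {"deltas": [[0, -0.1, -2.0, 0, 0, 0], [0, 0, -1.6, 0, 0, 0], [0, 0, -1.1, 0, 0, 0], [0, 0, 0, 0, 0, 0], [0, 0, 0, 0, 0, 0]]}}

```text
time_s: 4.9
tcp_pos: [498.2, 213.0, 8.9]
ee_rot: [0.0, 0.654, 0.757, 0.0]
ft_force: [-0.2, 0.8, 1.1]
width: 85.1
```

{"method": "send_rows", "body": {"deltas": [[0, 0, 0, 0, 0, 0], [0, 0, 0, 0, 0, 0], [0, 0, 0, 0, 0, 0], [0, 0, 0, 0, 0, 0], [0, 0, 0, 0, 0, 0], [0, 0, 0, 0, 0, 0], [0, 0, 0, 0, 0, 0], [0, 0, 0, 0, 0, 0]], "gripper": 1.0, "force": 100}}

```text
time_s: 5.57
tcp_pos: [498.3, 213.0, 9.0]
ee_rot: [0.0, 0.654, 0.757, 0.0]
ft_force: [-1.5, -0.7, 9.3]
width: 23.0
```

```bash
python3 snap.py w6; python3 -c "
from rig import *
s=sense();print(s['width'],s['wrist_torque'],s['ft_force'])
import cv2
im=snapshot('scene')[:,:,::-1];cv2.imwrite('pics/s6.png',cv2.resize(im[100:220,240:440],None,fx=4,fy=4,interpolation=cv2.INTER_CUBIC))"
```

```text
5.5667 [498.3 213.    9. ] [3.000e-04 6.536e-01 7.568e-01 4.000e-04] [-1.53 -0.71  9.28] [ 0.001 -0.    -0.001  0.001  0.     0.001  0.001]
23.03871607567416 [-0.19607432  0.30995412 -0.06159924] [-0.79681959 -1.10300713  7.51746607]
```

View pics/w6.png

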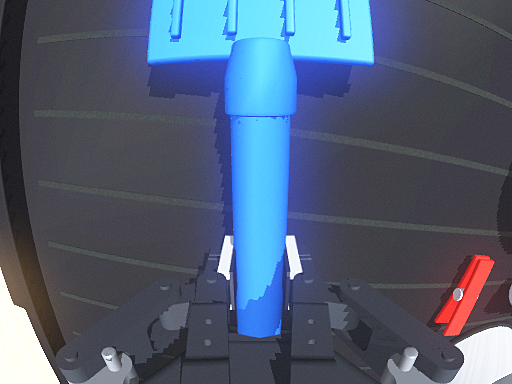

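View pics/s6.png

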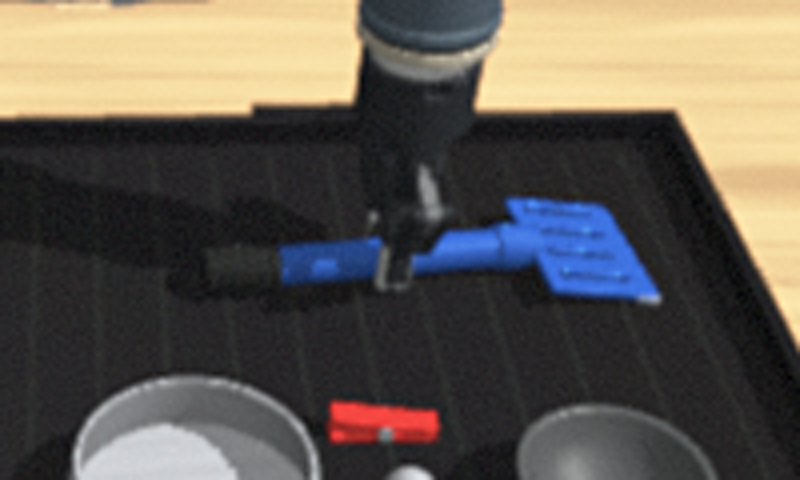

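The scene shows the fingers reaching below the shaft on both sides. I'll test the lift.

{"method": "send_rows", "body": {"deltas": [[0, 0, 0.8, 0, 0, 0], [0, 0, 1.2, 0, 0, 0], [0, 0, 1.5, 0, 0, 0], [0, 0, 0.5, 0, 0, 0], [0, 0, 0, 0, 0, 0], [0, 0, 0, 0, 0, 0]]}}

```text
time_s: 6.17
tcp_pos: [497.9, 212.8, 48.3]
ee_rot: [0.0, 0.654, 0.757, 0.0]
ft_force: [0.1, -0.4, -2.6]
width: 22.8
```

```bash
python3 snap.py w7; python3 -c "
from rig import *
s=sense();print(s['width'],s['wrist_torque'],s['ft_force'])
import cv2
im=snapshot('scene')[:,:,::-1];cv2.imwrite('pics/s7.png',cv2.resize(im[100:220,240:440],None,fx=4,fy=4,interpolation=cv2.INTER_CUBIC))"
```

```text
6.1667 [497.9 212.8  48.3] [1.000e-04 6.536e-01 7.568e-01 1.000e-04] [ 0.06 -0.4  -2.65] [-0.004  0.014  0.008  0.008  0.003 -0.004 -0.003]
23.360827922501446 [ 0.0737686  -0.0693109  -0.01175847] [-0.68515134  0.37381818 -2.98091105]
```

View pics/s7.png

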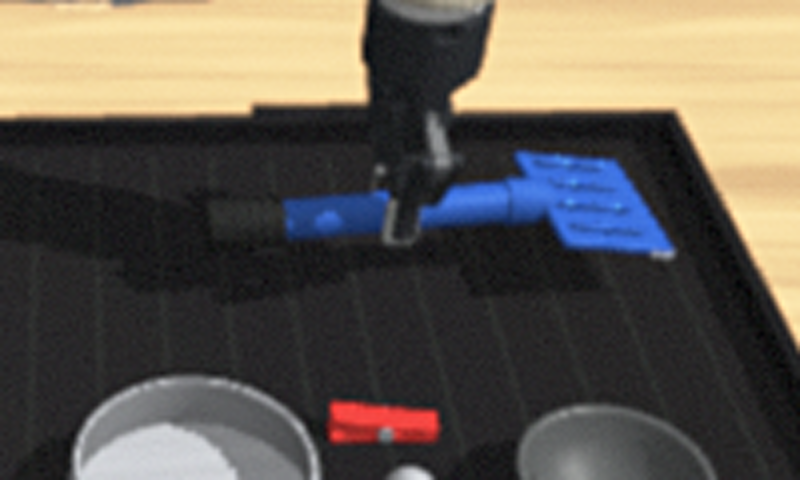

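View pics/w7.png

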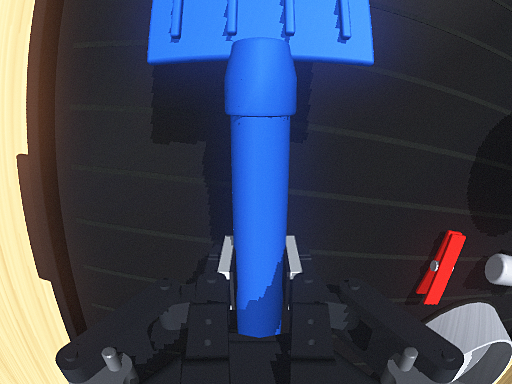

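```bash
cat > held.py <<'E'
import sys,pickle
from h import *
n=sys.argv[1];r0,r1=int(sys.argv[2]),int(sys.argv[3])
s=pickle.load(open(f"pics/{n}.pkl","rb"));C=cam("wrist",s);im=cv2.imread(f"pics/{n}.png")
hsv=cv2.cvtColor(im,cv2.COLOR_BGR2HSV);m=cv2.inRange(hsv,(95,150,110),(130,255,255))
Rt=rot(s["ee_rot"]);t=s["tcp_pos"]
print("tool x azimuth",np.degrees(np.arctan2(Rt[1,0],Rt[0,0])))
rows=np.arange(r0,r1);mid=[]
for r in rows:
    x=np.where(m[r,200:330])[0]+200;mid.append((x[0]+x[-1])/2)
f=np.polyfit(rows,mid,1);print("resid",np.std(np.polyval(f,rows)-mid), f)
for h in (11,13,15):
    Q=[Rt.T@(onz(C,(np.polyval(f,r),r),t[2]+h)-t) for r in (r0,r1)]
    print(h,[q.round(1).tolist() for q in Q],np.degrees(np.arctan2(Q[0][1]-Q[1][1],Q[0][0]-Q[1][0])).round(2))
g=im[r0-30:r0+15,255:268,0].mean(1);e=r0-30+np.argmin(g);print("collar row",e)
for h in (11+13,13+13,15+13): print("collar x",h,(Rt.T@(onz(C,(np.polyval(f,e),e),t[2]+h)-t)).round(1))
E
python3 held.py w7 120 225; python3 held.py w6 120 225|tail -1
```

```text
tool x azimuth 98.36854188861396
resid 0.20347727026920615 [-4.49927431e-03  2.60573875e+02]
11 [[71.6, 0.6, -11.0], [20.6, 0.5, -11.0]] 0.18
13 [[71.8, 0.6, -13.0], [21.6, 0.5, -13.0]] 0.18
15 [[72.0, 0.6, -15.0], [22.6, 0.5, -15.0]] 0.18
collar row 116
collar x 24 [ 74.5   0.6 -24. ]
collar x 26 [ 74.7   0.6 -26. ]
collar x 28 [ 74.8   0.6 -28. ]
collar x 28 [ 74.8  -0.9 -28. ]
```

{"method": "send_rows", "body": {"deltas": [[0, 0, 2, 0, 0, 0], [0, -1, 2.5, 0, 0, 0], [0, -2, 1.5, 0, 0, 0], [0.03, -3.6, 0, 0, 0, -0.55], [0.03, -3.6, 0, 0, 0, -0.55], [0.03, -3.6, 0, 0, 0, -0.55], [0.03, -3.6, 0, 0, 0, -0.55], [0.03, -3.6, 0, 0, 0, -0.55], [0.03, -3.6, 0, 0, 0, -0.55], [0.03, -3.6, 0, 0, 0, -0.55], [0.03, -3.6, 0, 0, 0, -0.55], [0.03, -3.6, 0, 0, 0, -0.55], [0.03, -3.6, 0, 0, 0, -0.55], [0.03, -3.6, 0, 0, 0, -0.55], [0.03, -3.6, 0, 0, 0, -0.55], [0.03, -3.6, 0, 0, 0, -0.55], [0, -2.1, 0, 0, 0, -0.3], [0, -1, 0, 0, 0, 0]]}}

```text
time_s: 7.77
tcp_pos: [500.2, -320.4, 107.0]
ee_rot: [-0.0, 0.703, 0.711, -0.001]
ft_force: [-0.7, -0.3, -2.3]
width: 23.3
```

{"method": "send_rows", "body": {"deltas": [[0, 0, 0, 0, 0, 0], [0, 0, 0, 0, 0, 0], [0, 0, 0, 0, 0, 0], [0, 0, 0, 0, 0, 0]]}}

```text
time_s: 8.1
tcp_pos: [502.2, -314.0, 108.3]
ee_rot: [-0.0, 0.7, 0.714, 0.0]
ft_force: [0.8, 0.6, -1.5]
width: 23.2
```

```bash
python3 snap.py w8; python3 held.py w8 120 225; python3 -c "
from rig import *
s=sense();print(s['tcp_pos'],s['width'],s['wrist_torque'],s['ft_force'])"
```

```text
8.1 [ 502.2 -314.   108.3] [-4.000e-04  7.003e-01  7.138e-01  3.000e-04] [ 0.79  0.62 -1.46] [-0.001 -0.004  0.005 -0.004  0.002  0.002  0.001]
tool x azimuth 91.09395358908007
resid 0.22009211978139476 [-9.27845739e-03  2.61386371e+02]
11 [[71.7, 0.7, -10.9], [20.6, 0.3, -11.0]] 0.45
13 [[71.9, 0.7, -12.9], [21.6, 0.3, -13.0]] 0.45
15 [[72.1, 0.7, -14.9], [22.6, 0.3, -15.0]] 0.45
collar row 116
collar x 24 [ 74.5   0.6 -23.9]
collar x 26 [ 74.7   0.6 -25.9]
collar x 28 [ 74.9   0.6 -27.9]
[ 502.21452924 -314.25186054  108.34648385] 23.023648863356115 [-0.0272337  -0.03784787 -0.04038259] [-0.55468013  0.352181   -2.04125078]
```

View pics/w8.png

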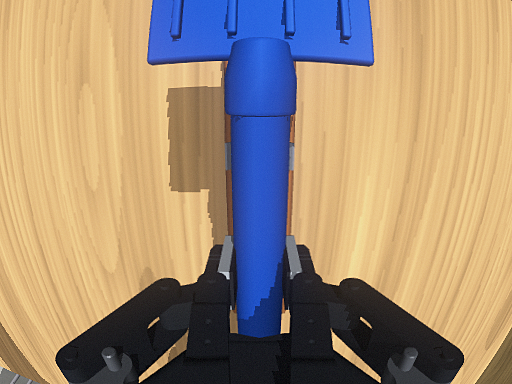

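{"method": "send_rows", "body": {"deltas": [[-0.03, -0.2, -1.5, 0, 0, 0], [0, 0, -1.5, 0, 0, 0], [0, 0, -1.0, 0, 0, 0], [0, 0, -0.4, 0, 0, 0], [0, 0, 0, 0, 0, 0], [0, 0, 0, 0, 0, 0]]}}

```text
time_s: 8.65
tcp_pos: [501.8, -317.7, 64.5]
ee_rot: [-0.0, 0.701, 0.713, 0.0]
ft_force: [-0.1, 1.0, -2.0]
width: 23.0
```

{"method": "send_rows", "body": {"deltas": [[0, 0, -0.2, 0, 0, 0], [0, 0, -0.2, 0, 0, 0], [0, 0, 0, 0, 0, 0]]}}

```text
time_s: 8.9
tcp_pos: [501.5, -318.1, 60.4]
ee_rot: [0.0, 0.701, 0.713, -0.0]
ft_force: [1.4, 0.4, -2.9]
width: 22.6
```

```bash
cat > st.py <<'E'
from h import *
s=sense();Rt=rot(s["ee_rot"]);print(round(s["time_s"],2),s["tcp_pos"].round(2),"F",s["ft_force"].round(2),"T",s["wrist_torque"].round(3),"w",round(s["width"],2),"pitch",np.degrees(Rt[2,0]).round(2),np.degrees(Rt[2,1]).round(2))
E
python3 st.py
```

```text
8.9 [ 501.51 -318.12   60.39] F [ 1.45  0.39 -2.94] T [-0.001  0.089  0.019] w 22.61 pitch -0.01 0.01
```

{"method": "send_rows", "body": {"deltas": [[0, 0, -0.2, 0, 0, 0], [0, 0, -0.2, 0, 0, 0], [0, 0, 0, 0, 0, 0]]}}

```text
time_s: 9.15
tcp_pos: [501.3, -318.0, 56.0]
ee_rot: [-0.0, 0.701, 0.713, -0.0]
ft_force: [0.4, -0.4, -0.7]
width: 23.3
```

{"method": "send_rows", "body": {"deltas": [[0, 0, -0.2, 0, 0, 0], [0, 0, 0, 0, 0, 0]]}}

```text
time_s: 9.32
tcp_pos: [501.4, -318.0, 54.0]
ee_rot: [-0.0, 0.701, 0.713, -0.0]
ft_force: [-0.6, 0.9, -1.6]
width: 23.1
```

{"method": "send_rows", "body": {"deltas": [[0, 0, -0.2, 0, 0, 0], [0, 0, 0, 0, 0, 0]]}}

```text
time_s: 9.48
tcp_pos: [501.3, -318.0, 52.0]
ee_rot: [-0.0, 0.701, 0.713, -0.0]
ft_force: [0.0, -0.6, -1.7]
width: 23.3
```

{"method": "send_rows", "body": {"deltas": [[0, 0, -0.2, 0, 0, 0], [0, 0, 0, 0, 0, 0]]}}

```text
time_s: 9.65
tcp_pos: [501.3, -318.0, 50.0]
ee_rot: [-0.0, 0.701, 0.713, -0.0]
ft_force: [0.2, 0.6, -2.3]
width: 23.3
```

```bash
python3 st.py; python3 -c "
from rig import *
import cv2
im=snapshot('scene')[:,:,::-1];cv2.imwrite('pics/s9.png',cv2.resize(im[80:220,60:260],None,fx=4,fy=4,interpolation=cv2.INTER_CUBIC))"
```

```text
9.65 [ 501.35 -318.03   49.97] F [ 0.2   0.61 -2.3 ] T [ 0.006 -0.006  0.02 ] w 23.29 pitch 0.01 -0.02
```

View pics/s9.png

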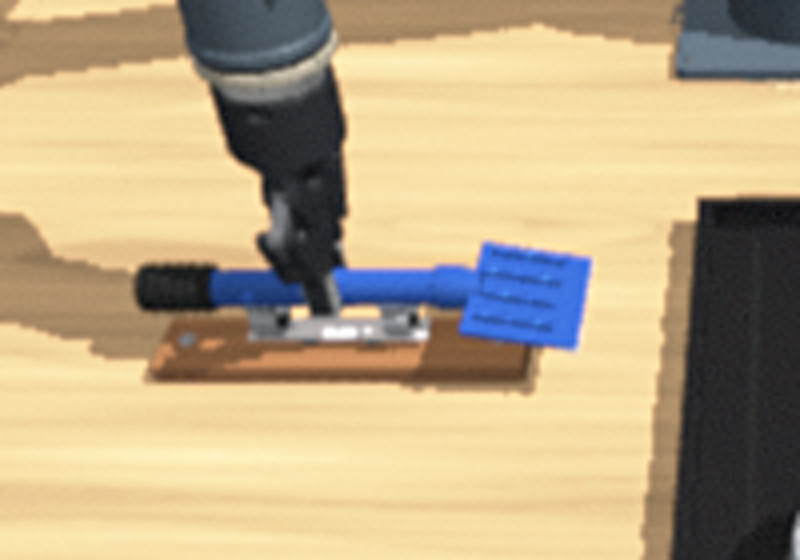

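The scene shows the shaft over both clips (x about 265 and 405, zoomed). There's no contact yet, so I'll go on in small steps.

{"method": "send_rows", "body": {"deltas": [[0, 0, -0.1, 0, 0, 0], [0, 0, -0.1, 0, 0, 0], [0, 0, 0, 0, 0, 0]]}}

```text
time_s: 9.95
tcp_pos: [501.9, -318.1, 48.3]
ee_rot: [0.0, 0.701, 0.713, 0.0]
ft_force: [0.9, -0.3, -2.7]
width: 23.2
```

{"method": "send_rows", "body": {"deltas": [[0, 0, -0.1, 0, 0, 0], [0, 0, 0, 0, 0, 0]]}}

```text
time_s: 10.12
tcp_pos: [502.0, -318.1, 47.4]
ee_rot: [0.0, 0.701, 0.713, 0.0]
ft_force: [1.4, -0.3, -1.8]
width: 23.2
```

{"method": "send_rows", "body": {"deltas": [[0, 0, -0.1, 0, 0, 0], [0, 0, 0, 0, 0, 0]]}}

```text
time_s: 10.28
tcp_pos: [502.0, -318.2, 46.6]
ee_rot: [0.0, 0.701, 0.713, 0.0]
ft_force: [1.5, -0.7, 2.4]
width: 23.3
```

{"method": "send_rows", "body": {"deltas": [[0, 0, -0.1, 0, 0, 0], [0, 0, 0, 0, 0, 0]]}}

```text
time_s: 10.45
tcp_pos: [502.0, -318.2, 45.7]
ee_rot: [0.001, 0.701, 0.713, 0.0]
ft_force: [1.3, 0.3, 3.7]
width: 22.8
```

```bash
python3 st.py
```

```text
10.45 [ 502.   -318.22   45.65] F [1.28 0.31 3.66] T [-0.05  -0.327  0.072] w 22.85 pitch -0.03 0.06
```

{"method": "send_rows", "body": {"deltas": [[0, 0, -0.1, 0, 0, 0], [0, 0, 0, 0, 0, 0]]}}

```text
time_s: 10.62
tcp_pos: [502.0, -318.2, 44.7]
ee_rot: [0.001, 0.701, 0.713, 0.0]
ft_force: [1.4, 0.3, 5.6]
width: 22.7
```

{"method": "send_rows", "body": {"deltas": [[0, 0, -0.1, 0, 0, 0], [0, 0, 0, 0, 0, 0]]}}

```text
time_s: 10.78
tcp_pos: [502.0, -318.3, 43.8]
ee_rot: [0.001, 0.701, 0.713, 0.0]
ft_force: [1.0, 0.4, 6.0]
width: 23.0
```

{"method": "send_rows", "body": {"deltas": [[0, 0, -0.1, 0, 0, 0], [0, 0, 0, 0, 0, 0]]}}

```text
time_s: 10.95
tcp_pos: [502.1, -318.3, 42.9]
ee_rot: [0.001, 0.701, 0.713, 0.0]
ft_force: [2.2, -0.3, 5.7]
width: 23.5
```

```bash
python3 st.py
```

```text
10.95 [ 502.09 -318.34   42.87] F [ 2.18 -0.27  5.73] T [-0.043 -0.33   0.059] w 23.5 pitch -0.04 0.07
```

{"method": "send_rows", "body": {"deltas": [[0, 0, -0.1, 0, 0, 0], [0, 0, 0, 0, 0, 0]]}}

```text
time_s: 11.12
tcp_pos: [502.0, -318.4, 41.8]
ee_rot: [0.001, 0.701, 0.713, 0.0]
ft_force: [1.6, -0.9, 6.2]
width: 23.0
```

{"method": "send_rows", "body": {"deltas": [[0, 0, -0.1, 0, 0, 0], [0, 0, 0, 0, 0, 0]]}}

```text
time_s: 11.28
tcp_pos: [502.0, -318.4, 40.8]
ee_rot: [0.001, 0.701, 0.713, 0.0]
ft_force: [1.1, -1.1, 5.8]
width: 23.0
```

```bash
python3 st.py
```

```text
11.28 [ 502.04 -318.37   40.81] F [ 1.05 -1.08  5.8 ] T [-0.094 -0.264  0.101] w 23.03 pitch -0.04 0.07
```

{"method": "send_rows", "body": {"deltas": [[0, 0, -0.1, 0, 0, 0], [0, 0, 0, 0, 0, 0]]}}

```text
time_s: 11.45
tcp_pos: [502.0, -318.4, 39.7]
ee_rot: [0.001, 0.701, 0.713, 0.0]
ft_force: [2.0, -1.1, 4.6]
width: 23.1
```

{"method": "send_rows", "body": {"deltas": [[0, 0, -0.1, 0, 0, 0], [0, 0, 0, 0, 0, 0]]}}

```text
time_s: 11.62
tcp_pos: [502.0, -318.3, 38.5]
ee_rot: [0.001, 0.701, 0.713, 0.0]
ft_force: [2.3, -0.4, 2.8]
width: 22.9
```

{"method": "send_rows", "body": {"deltas": [[0, 0, -0.05, 0, 0, 0], [0, 0, 0, 0, 0, 0]]}}

```text
time_s: 11.78
tcp_pos: [501.9, -318.3, 37.9]
ee_rot: [0.0, 0.701, 0.713, 0.0]
ft_force: [2.9, -1.7, 3.0]
width: 23.0
```

```bash
python3 st.py
```

```text
11.78 [ 501.92 -318.26   37.91] F [ 2.95 -1.65  2.97] T [-0.217 -0.512  0.044] w 22.96 pitch -0.02 0.05
```

{"method": "send_rows", "body": {"deltas": [[0, 0, -0.05, 0, 0, 0], [0, 0, 0, 0, 0, 0]]}}

```text
time_s: 11.95
tcp_pos: [501.8, -318.2, 37.3]
ee_rot: [0.0, 0.701, 0.713, 0.0]
ft_force: [4.3, -0.1, 2.1]
width: 23.3
```

{"method": "send_rows", "body": {"deltas": [[0, 0, -0.05, 0, 0, 0], [0, 0, 0, 0, 0, 0]]}}

```text
time_s: 12.12
tcp_pos: [501.8, -318.1, 36.6]
ee_rot: [0.0, 0.701, 0.713, 0.0]
ft_force: [4.8, -1.5, 0.3]
width: 22.7
```

```bash
python3 st.py
```

```text
12.12 [ 501.76 -318.06   36.64] F [ 4.82 -1.46  0.33] T [-0.259 -0.962 -0.001] w 22.69 pitch 0.0 0.02
```

{"method": "send_rows", "body": {"deltas": [[0.05, 0, -0.03, 0, 0, 0], [0, 0, 0, 0, 0, 0]]}}

```text
time_s: 12.28
tcp_pos: [501.9, -318.0, 36.3]
ee_rot: [-0.0, 0.701, 0.713, -0.0]
ft_force: [3.4, -1.6, 0.7]
width: 23.1
```

{"method": "send_rows", "body": {"deltas": [[0.05, 0, -0.03, 0, 0, 0], [0, 0, 0, 0, 0, 0]]}}

```text
time_s: 12.45
tcp_pos: [502.0, -318.0, 35.9]
ee_rot: [-0.001, 0.701, 0.713, -0.0]
ft_force: [3.0, -0.6, -1.3]
width: 23.0
```

```bash
python3 st.py
```

```text
12.45 [ 501.99 -317.96   35.9 ] F [ 3.03 -0.6  -1.34] T [-0.078 -0.42   0.084] w 23.04 pitch 0.02 -0.06
```

{"method": "send_rows", "body": {"deltas": [[0.03, 0, -0.03, 0, 0, 0], [0, 0, 0, 0, 0, 0]]}}

```text
time_s: 12.62
tcp_pos: [502.0, -317.9, 35.9]
ee_rot: [-0.001, 0.701, 0.713, -0.0]
ft_force: [0.6, 0.5, 2.7]
width: 23.0
```

{"method": "send_rows", "body": {"deltas": [[0, 0, -0.03, 0, 0, 0], [0, 0, 0, 0, 0, 0]]}}

```text
time_s: 12.78
tcp_pos: [502.0, -318.0, 35.8]
ee_rot: [-0.0, 0.701, 0.713, -0.0]
ft_force: [-1.1, 0.4, 6.9]
width: 23.2
```

{"method": "send_rows", "body": {"deltas": [[0, 0, -0.03, 0, 0, 0], [0, 0, 0, 0, 0, 0]]}}

```text
time_s: 12.95
tcp_pos: [502.0, -318.0, 35.8]
ee_rot: [-0.0, 0.701, 0.713, -0.0]
ft_force: [-3.2, 2.1, 10.5]
width: 22.8
```

```bash
python3 st.py
```

```text
12.95 [ 502.03 -317.96   35.78] F [-3.2   2.1  10.54] T [0.192 0.496 0.057] w 22.85 pitch -0.01 -0.07
```

{"method": "send_rows", "body": {"deltas": [[-0.03, -0.02, -0.02, 0, 0, 0], [0, 0, 0, 0, 0, 0], [0, 0, 0, 0, 0, 0]]}}

```text
time_s: 13.2
tcp_pos: [502.0, -318.0, 35.8]
ee_rot: [-0.0, 0.701, 0.713, -0.0]
ft_force: [-1.1, 2.1, 12.0]
width: 23.1
```

```bash
python3 st.py
```

```text
13.2 [ 502.03 -318.     35.8 ] F [-1.11  2.12 12.  ] T [ 0.349  0.494 -0.039] w 23.14 pitch -0.0 -0.04
```

Both clips have passed their widest point and the shaft has bottomed at TCP z 35.8, 11.4 mm below first touch. The push is about 14 N in total and balanced. I'll release.

{"method": "send_rows", "body": {"deltas": [[0, 0, 0, 0, 0, 0], [0, 0, 0, 0, 0, 0], [0, 0, 0, 0, 0, 0], [0, 0, 0, 0, 0, 0], [0, 0, 0, 0, 0, 0], [0, 0, 0, 0, 0, 0], [0, 0, 0, 0, 0, 0]], "gripper": 0}}

```text
time_s: 13.78
tcp_pos: [502.4, -318.2, 35.0]
ee_rot: [-0.0, 0.701, 0.713, -0.0]
ft_force: [-0.9, -0.1, 0.4]
width: 85.7
```

```bash
python3 st.py; python3 snap.py w9
```

```text
13.78 [ 502.41 -318.24   35.01] F [-0.85 -0.08  0.39] T [ 0.027 -0.017 -0.024] w 85.7 pitch 0.0 -0.01
13.7833 [ 502.4 -318.2   35. ] [-1.000e-04  7.013e-01  7.129e-01 -0.000e+00] [-0.85 -0.08  0.39] [ 0.002  0.001 -0.002 -0.002  0.001  0.001 -0.   ]
```

View pics/w9.png

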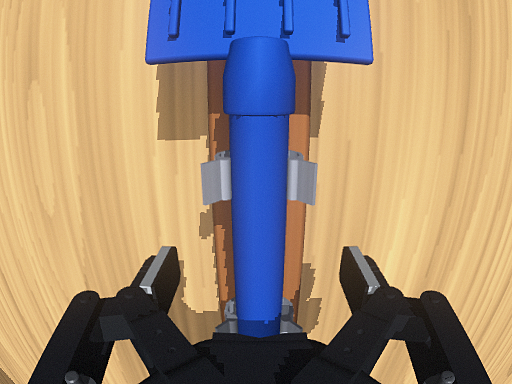

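The fingers are clear and the shaft lies between the clip arms at (215/300,180) and (230/290,315). I'll rise and check the seating from two views.

{"method": "send_rows", "body": {"deltas": [[0, 0, 1.5, 0, 0, 0], [0, 0, 3, 0, 0, 0], [0, 0, 3.5, 0, 0, 0], [0, -1.5, 3.5, 0, 0, 0], [0, -1.5, 3, 0, 0, 0], [0, -1, 1.5, 0, 0, 0], [0, 0, 0, 0, 0, 0], [0, 0, 0, 0, 0, 0], [0, 0, 0, 0, 0, 0]]}}

```text
time_s: 14.58
tcp_pos: [502.0, -357.4, 194.1]
ee_rot: [-0.001, 0.701, 0.713, -0.0]
ft_force: [-0.2, 0.5, 0.0]
width: 85.5
```

```bash
python3 snap.py w10
```

```text
14.5833 [ 502.  -357.4  194.1] [-9.000e-04  7.012e-01  7.130e-01 -1.000e-04] [-0.24  0.46  0.  ] [-0.009  0.01  -0.002  0.011 -0.    -0.     0.001]
```

{"method": "send_rows", "body": {"deltas": [[0, 2.5, 0, 0, 0, 0], [0, 2.5, 0, 0, 0, 0], [0, 2, 0, 0, 0, 0], [0, 0, 0, 0, 0, 0], [0, 0, 0, 0, 0, 0], [0, 0, 0, 0, 0, 0]]}}

```text
time_s: 15.13
tcp_pos: [502.1, -288.4, 194.3]
ee_rot: [-0.001, 0.701, 0.713, -0.0]
ft_force: [-0.7, -0.5, -0.4]
width: 85.4
```

```bash
python3 snap.py w11; python3 - <<'E'
from h import *
a=[cv2.imread(f"pics/{n}.png")[0:330,130:390] for n in ("w10","w11")]
cv2.imwrite("pics/m2.png",cv2.resize(np.hstack(a),None,fx=1.5,fy=1.5))
E
```

```text
15.1333 [ 502.1 -288.4  194.3] [-5.000e-04  7.012e-01  7.130e-01 -4.000e-04] [-0.73 -0.55 -0.42] [ 0.015  0.003  0.01  -0.012 -0.001  0.001 -0.   ]
```

View pics/m2.png

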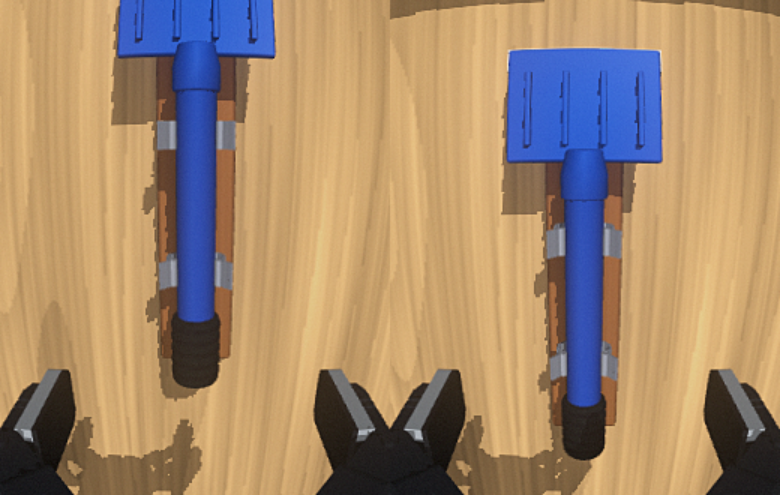

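```bash
sed -e 's/("w3","w4")/("w10","w11")/' -e 's/col={.*/col={"w10":60,"w11":132}/' scm.py > scm2.py
cat >> scm2.py <<'E'
for n in D:
    im=cv2.imread(f"pics/{n}.png");c=260;r0=col[n]
    print(n,[(r,int(im[r,c-5:c+6].mean(0)[0])) for r in range(r0-6,r0+7)])
    C=D[n][0];s=None
E
python3 scm2.py | grep -v "np.int64"
```

```text
w10 214 [array([ 501.4, -239.3,   22. ]), array([ 504. , -411.3,   22. ])]
w11 270 [array([ 501.2, -247.3,   22. ]), array([ 504. , -420.9,   22. ])]
grip [ 503.7 -394.3   60.7] [0. 0.]
collar [ 501.3 -242.8   54.7] [0.07 0.07]
w10 [(54, 179), (55, 178), (56, 178), (57, 180), (58, 161), (59, 103), (60, 159), (61, 182), (62, 179), (63, 177), (64, 177), (65, 178), (66, 176)]
w11 [(126, 182), (127, 181), (128, 180), (129, 178), (130, 178), (131, 179), (132, 176), (133, 125), (134, 174), (135, 183), (136, 181), (137, 179), (138, 179)]
```

```bash
sed -i 's/col={.*/col={"w10":59.0,"w11":133.0}/; s/\[r-1\]/[r-1]/' scm2.py; python3 scm2.py | grep -E "grip|collar"
```

```text
grip [ 503.7 -394.3   60.7] [0. 0.]
collar [ 501.3 -242.7   62.4] [0.05 0.05]Traceback (most recent call last):
  File "scm2.py", line 28, in <module>
    print(n,[(r,int(im[r,c-5:c+6].mean(0)[0])) for r in range(r0-6,r0+7)])
                                                        ~~~~~^^^^^^^^^^^
TypeError: 'float' object cannot be interpreted as an integer
```

Collar and grip ends stand level to within measuring noise (tops at about 61–62). The shaft centre is (502.5,-318.5) at azimuth 90.9°, against the rail's (502.3,-316.2) and 90.9°. Next I'll confirm by feel, with a gentle press of the shut fingertips just inboard of each clip.

{"method": "send_rows", "body": {"deltas": [[0.04, -0.3, -2, 0, 0, 0], [0, -0.3, -2.5, 0, 0, 0], [0, 0, -2.5, 0, 0, 0], [0, 0, -2.5, 0, 0, 0], [0, 0, -1.5, 0, 0, 0], [0, 0, -0.5, 0, 0, 0], [0, 0, 0, 0, 0, 0], [0, 0, 0, 0, 0, 0], [0, 0, 0, 0, 0, 0]], "gripper": 1.0, "force": 40}}

```text
time_s: 15.93
tcp_pos: [503.5, -294.8, 81.2]
ee_rot: [0.001, 0.701, 0.713, 0.0]
ft_force: [0.3, -0.6, 0.9]
width: -0.1
```

{"method": "send_rows", "body": {"deltas": [[0, 0, -0.3, 0, 0, 0], [0, 0, -0.3, 0, 0, 0], [0, 0, -0.2, 0, 0, 0], [0, 0, 0, 0, 0, 0]]}}

```text
time_s: 16.27
tcp_pos: [502.7, -294.3, 71.9]
ee_rot: [-0.0, 0.701, 0.713, -0.0]
ft_force: [0.2, 0.2, -0.6]
width: -0.1
```

```bash
python3 st.py
```

```text
16.27 [ 502.74 -294.25   71.88] F [ 0.21  0.22 -0.56] T [-0.009  0.004  0.023] w -0.1 pitch 0.0 -0.01
```

{"method": "send_rows", "body": {"deltas": [[0, 0, -0.2, 0, 0, 0], [0, 0, -0.2, 0, 0, 0], [0, 0, -0.2, 0, 0, 0], [0, 0, 0, 0, 0, 0]]}}

```text
time_s: 16.6
tcp_pos: [502.6, -294.2, 65.6]
ee_rot: [-0.0, 0.701, 0.713, -0.0]
ft_force: [-0.6, -0.3, -0.2]
width: 0.2
```

{"method": "send_rows", "body": {"deltas": [[0, 0, -0.1, 0, 0, 0], [0, 0, -0.1, 0, 0, 0], [0, 0, 0, 0, 0, 0]]}}

```text
time_s: 16.85
tcp_pos: [502.8, -294.3, 63.9]
ee_rot: [-0.0, 0.701, 0.713, -0.0]
ft_force: [-0.5, 0.2, 1.0]
width: 0.2
```

{"method": "send_rows", "body": {"deltas": [[0, 0, -0.1, 0, 0, 0], [0, 0, 0, 0, 0, 0]]}}

```text
time_s: 17.02
tcp_pos: [502.9, -294.3, 63.0]
ee_rot: [-0.0, 0.701, 0.713, -0.0]
ft_force: [0.7, 0.5, -0.4]
width: 0.3
```

{"method": "send_rows", "body": {"deltas": [[0, 0, -0.05, 0, 0, 0], [0, 0, 0, 0, 0, 0]]}}

```text
time_s: 17.18
tcp_pos: [502.8, -294.3, 62.5]
ee_rot: [-0.0, 0.701, 0.713, -0.0]
ft_force: [-0.3, 0.2, 0.5]
width: -0.2
```

{"method": "send_rows", "body": {"deltas": [[0, 0, -0.05, 0, 0, 0], [0, 0, 0, 0, 0, 0]]}}

```text
time_s: 17.35
tcp_pos: [502.9, -294.3, 62.0]
ee_rot: [-0.0, 0.701, 0.713, -0.0]
ft_force: [-0.4, -0.3, -0.2]
width: 0.1
```

{"method": "send_rows", "body": {"deltas": [[0, 0, -0.05, 0, 0, 0], [0, 0, 0, 0, 0, 0]]}}

```text
time_s: 17.52
tcp_pos: [503.0, -294.3, 61.8]
ee_rot: [0.0, 0.701, 0.713, 0.0]
ft_force: [-1.0, 0.2, 2.9]
width: -0.1
```

{"method": "send_rows", "body": {"deltas": [[0, 0, -0.05, 0, 0, 0], [0, 0, 0, 0, 0, 0]]}}

```text
time_s: 17.68
tcp_pos: [503.2, -294.3, 61.7]
ee_rot: [0.0, 0.701, 0.713, 0.0]
ft_force: [-1.3, 0.6, 7.8]
width: -0.3
```

{"method": "send_rows", "body": {"deltas": [[0, 0, -0.04, 0, 0, 0], [0, 0, 0, 0, 0, 0]]}}

```text
time_s: 17.85
tcp_pos: [503.2, -294.3, 61.6]
ee_rot: [0.001, 0.701, 0.713, 0.0]
ft_force: [-2.0, 1.6, 10.8]
width: -0.1
```

This end is solid: top at 61.8, with no give at 11 N. Now the other end.

{"method": "send_rows", "body": {"deltas": [[-0.05, 0, 0.3, 0, 0, 0], [0, 0, 0.5, 0, 0, 0], [0, -1.4, 0, 0, 0, 0], [0, -1.5, 0, 0, 0, 0], [0, -1.5, 0, 0, 0, 0], [0, 0, -0.3, 0, 0, 0], [0, 0, -0.1, 0, 0, 0], [0, 0, 0, 0, 0, 0], [0, 0, 0, 0, 0, 0]]}}

```text
time_s: 18.6
tcp_pos: [502.4, -337.5, 64.4]
ee_rot: [-0.0, 0.701, 0.713, 0.0]
ft_force: [0.0, 0.7, -0.2]
width: 0.1
```

{"method": "send_rows", "body": {"deltas": [[0, 0, -0.1, 0, 0, 0], [0, 0, 0, 0, 0, 0]]}}

```text
time_s: 18.77
tcp_pos: [502.5, -337.7, 63.6]
ee_rot: [-0.0, 0.701, 0.713, 0.0]
ft_force: [-0.9, 0.7, 0.6]
width: -0.2
```

{"method": "send_rows", "body": {"deltas": [[0, 0, -0.1, 0, 0, 0], [0, 0, 0, 0, 0, 0]]}}

```text
time_s: 18.93
tcp_pos: [502.4, -338.0, 62.6]
ee_rot: [-0.0, 0.701, 0.713, -0.0]
ft_force: [0.4, 0.4, -0.3]
width: -0.2
```

{"method": "send_rows", "body": {"deltas": [[0, 0, -0.05, 0, 0, 0], [0, 0, 0, 0, 0, 0]]}}

```text
time_s: 19.1
tcp_pos: [502.4, -338.2, 62.1]
ee_rot: [-0.0, 0.701, 0.713, -0.0]
ft_force: [-0.0, -0.2, -0.5]
width: -0.1
```

{"method": "send_rows", "body": {"deltas": [[0, 0, -0.05, 0, 0, 0], [0, 0, 0, 0, 0, 0]]}}

```text
time_s: 19.27
tcp_pos: [502.5, -338.3, 61.8]
ee_rot: [0.0, 0.701, 0.713, 0.0]
ft_force: [-0.7, 0.6, 2.4]
width: 0.1
```

{"method": "send_rows", "body": {"deltas": [[0, 0, -0.05, 0, 0, 0], [0, 0, 0, 0, 0, 0]]}}

```text
time_s: 19.43
tcp_pos: [502.6, -338.3, 61.8]
ee_rot: [0.0, 0.701, 0.713, 0.0]
ft_force: [-1.1, 1.3, 5.9]
width: 0.0
```

{"method": "send_rows", "body": {"deltas": [[0, 0, -0.05, 0, 0, 0], [0, 0, 0, 0, 0, 0]]}}

```text
time_s: 19.6
tcp_pos: [502.7, -338.3, 61.7]
ee_rot: [0.0, 0.701, 0.713, 0.0]
ft_force: [-2.8, 1.3, 10.9]
width: 0.0
```

{"method": "send_rows", "body": {"deltas": [[0, 0, 0.5, 0, 0, 0], [0, 0, 1.5, 0, 0, 0], [0, 0, 3, 0, 0, 0], [0, 0, 3, 0, 0, 0], [0, 0, 3, 0, 0, 0], [0, 0, 2, 0, 0, 0], [0, 0, 0, 0, 0, 0], [0, 0, 0, 0, 0, 0], [0, 0, 0, 0, 0, 0], [0, 0, 0, 0, 0, 0]]}}

```text
time_s: 20.43
tcp_pos: [501.7, -338.0, 189.4]
ee_rot: [-0.001, 0.701, 0.713, -0.0]
ft_force: [-0.0, -0.9, 0.1]
width: 0.3
```

```bash
python3 st.py; python3 - <<'E'
from h import *
a=cv2.resize(snapshot("scene")[60:260,60:460,::-1],None,fx=1.9,fy=1.9)
b=snapshot("wrist")[:,:,::-1];cv2.imwrite("pics/w12.png",b);cv2.imwrite("pics/s12.png",a)
E
```

```text
20.43 [ 501.65 -338.02  189.43] F [-0.04 -0.87  0.14] T [-0.042 -0.004  0.023] w 0.27 pitch 0.06 -0.11
```

View pics/s12.png

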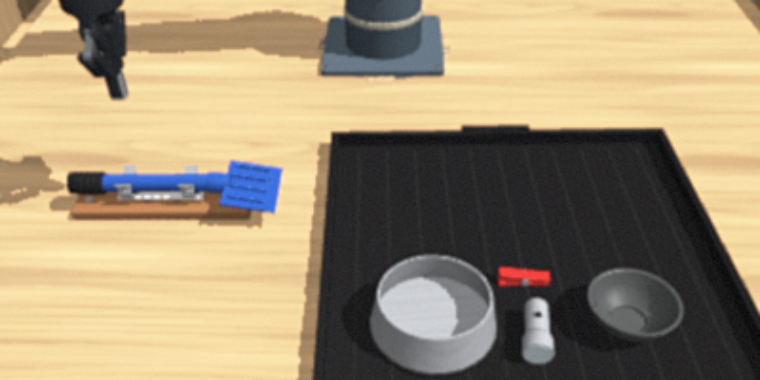

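View pics/w12.png

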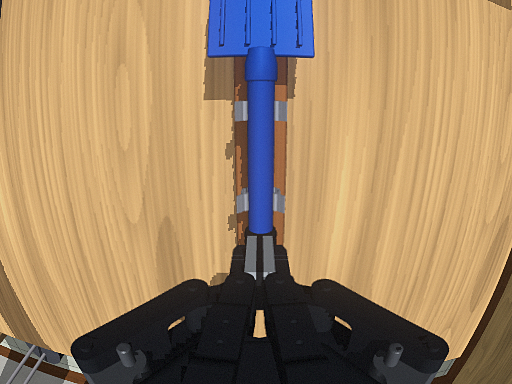

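The scene picture shows the scraper in both clips (at about 125 and 190, 188) with the arm clear above and the tray's other things where they were. In the wrist picture the shaft lies straight along the rail. I'll hand in.

```bash
python3 -c "
from rig import *
print(sign_off())"
```

```text
the job is handed in; nothing more can be done
None
```

The scraper is in both clips and the job is handed in at about 20.5 s of the 42 s allowed. `sign_off` gave no verdict, so what follows is my own checks.

**What I did:** I gripped the bare shaft at mid-length, lifted it out of the tray and carried it to the rail with the head towards the tray. I pressed it down in 0.2–1 mm steps. It first touched at TCP z of about 47 mm, the push peaked at about 8 N in total, and it stopped solid at 35.8 mm. I held about 14 N in total across both clips, then released.

**Last checks:**
- **Home on the backs:** pressing shut fingertips just inboard of each clip, I felt the shaft top at 61.8 mm at both ends, with no real give at about 11 N. I cannot read the contact force on each back directly, so I inferred bearing from this.
- **Position:** two wrist views after release put the shaft centre at (502.5, -318.5) against the rail centre (502.3, -316.2). Both lie at 90.9°.
- **Other things in the tray:** they look unmoved in the last scene picture. I did not measure them, but nothing was moved near them.
- **Arm:** clear of everything, with the wrist force near zero.

**Disagreements:**
- **Rail position:** the top camera put the rail centre 1–2 mm farther in x than the wrist camera did. A sideways force during pressing also pointed that way, so I shifted the command by about 1 mm.
- **Gripper opening:** it read 23 mm on the 26 mm shaft, but the hold was firm.
- **Level:** the camera heights of the two shaft ends differed by 1.7 mm, within measuring noise, and the touch check found them level.

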